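# Turn the circuit board over in its swivel holder

### The arm

A 6-joint arm with a two-finger parallel gripper is mounted at the origin on a cart in front of the work surface, level with it; the furniture and walls round the work are solid. World frame = base frame: x ahead of the robot, y to its left, z up, the work surface at z = 0. Lengths are in m, angles in degrees, forces in N, time in s.
With the tool pointing down it reaches from about 0.35 to 0.875 m from the base axis. Payload 4.2 kg.
Tool frame: the origin (TCP) lies on the front face of the gripper's body, between the roots of the fingers; the fingertips stand 70 mm ahead of it and the grasp point (between the pads) lies 51 mm ahead of it; z points along the fingers, y is the line along which they close (so a half turn about z gives the same grasp; the last joint's range is limited). The gripper opens to 87 mm and grips with 3 to 60 N. Pads are 19 mm wide; open, the fingers measure 117 mm over their backs; the gripper's body (75 mm by 190 mm) begins 51 mm behind the grasp point.
Start: joints at [-59.84, 22.042, 0.453, 0, -68.411, -14.817], TCP at [0.165, -0.603, 0.292] pointing down, gripper open.
Joint ranges: [-179.83, 179.83], [-69.29, 118.12], [-61.27, 80.66], [-181.25, 117.63], [-171.15, -9.14], [-177.46, 177.46]. Speed limits (degrees/s): [159.86, 159.86, 180, 180, 180, 180].

### API

Orientations are given as a 3x3 rotation matrix whose columns are the frame's x, y, z axes.
In Python, from station import r gives the robot as it stands.
- The arm moves only by the shell command python3 -m pendant 'ROWS' [OPENING]. ROWS is JSON, a list of rows, each a list of 2 entries, a list of its own where there are three numbers: the shift along the tool's x, y, z in mm, then the turn, a rotation vector about the tool's x, y, z in rad. A call has 1 to 10 rows; each row is the pose to reach, as a shift and turn from the pose commanded when the call began, along the tool's axes at that moment; what a row does not reach only later rows make up. A row lasts 1/10 s, in which the tool goes at most 50 mm and 8.59 degrees, less where a joint would pass 70% of its speed; a pose out of reach is approached as far as the arm can. A call with a gripper value outside its range is refused whole. OPENING is the opening, from 0 (shut) to 1 (fully open), set as the call begins (- or left out, the last holds). The fingers move at their own pace and stop on an object; the grip force is fixed at half the most. Time passes only in rows, so rows that repeat a pose let the fingers close. It gives the time, the measured TCP pose, the force, the opening and the grip force at its end, in the units of the state.
- r.sense(): the state, without advancing time (a new reading comes with each control period).
- r.capture(name): name is "side" or "top" or "wrist"; returns a dict with "frame" (400x640x3 uint8, red, green, blue), "vertical_fov" (degrees; the focal length in pixels is half the picture's height over the tangent of half this angle, whatever the lens; pixels are square), "cx", "cy" (the principal point, pixels), "distortion" ([k1, k2, p1, p2, k3] as OpenCV has them; the pictures are not rectified), "rvec" (rotation vector, rad) and "tvec" (3), from world to camera coordinates, as OpenCV has them. Camera axes: x right, y down, z forward; pixel columns grow to the right and rows downward; lengths in m; the calibration is good to about 2 mm. A picture is of the moment at which its call begins. There is no depth.
- r.finish_job(): hands the job in; it is judged then, once.
The state is a dict: "time_s": time; "joints": joint angles; "joint_velocities": joint speeds; "effort": joint torques, N m; "tcp_pos": TCP position; "ee_rot": TCP orientation; "wrist_force": force on the tool from outside, world axes, zero at the start; "moment": the same for the moment, N m; "gripper_width": opening from 0.0 (shut) to 1.0 (fully open); "gripper_force": force on a finger pad.
Only numpy, scipy, OpenCV 4.12 (cv2) and the standard library are available. Lean on these libraries where they do the work, as an engineer would, in place of code of your own. Each camera call takes 0.05 s, during which the arm holds its last target. There are 200 camera calls.

### The job

Turn the circuit board over in its swivel holder so that its solder side faces up, and lock it there. Using only the fingertips or the outside of the fingers: push the bolt on the holder's right side fully out of the frame by its upright pin; flip the frame half a turn (press its far bar down, then push the bar that has risen on the near side up, over and away from you until the frame lies level again); then push the bolt fully home again so that the frame is locked. Push gently and only on the pin and the frame's bars, never on the board or its parts; pinch and lift nothing, leave the holder standing where it is, and do not disturb the other things on the bench.

Things in the scene. Friction and masses are not known exactly. Their poses are not given: they have to be found in the camera images.
- holder: the board holder: a loose grey base plate 130 x 214 mm (2.4 kg) with two aluminium cheeks (6 mm thick, 44 mm wide at the top, 121 mm high, at y -98 and +98 mm) that carry the swivel frame. Origin: centre of its underside, on the bench; x points away from the robot (within 0.3 rad), y left along the pivot, z up. It must not be lifted, tipped or dragged
- pivot (a point): the middle of the frame's pivot line, which runs along y: at x 0, y 0, z 105 mm of the holder, same axes. An arm of the right cheek (x -66 to -6 mm, its top 15 mm above the pivot) carries the bolt's bracket, which reaches out to y -164 mm of the holder
- frame (a joint): turn of the frame about the pivot, rad: 0 (start) = level, component side up; 3.14 = level, solder side up; stops at both. As it grows the bar that starts far goes down and the bar that starts near goes up, over the top and away. Stiff pivot: stays where it is left; about 2 N at a bar turns it
- bar_1 (a point): middle of the frame bar that starts near the robot, at mid-thickness, 58 mm from the pivot line. The aluminium frame is 130 mm (across the pivot) x 170 mm (along it); its bars are smooth (friction about 0.35), 14 mm wide and 12 mm thick. The bar is free for 40 mm to either side of this point
- bar_2 (a point): middle of the frame bar that starts far from the robot, 58 mm from the pivot line, likewise
- board: green circuit board, 100 x 144 mm, fixed in the frame and sunk 5 mm below both faces of the bars; origin at its middle, on the pivot line; z points to the component side. Parts there, from the origin: can 35 mm high at x -26, y 50; heat sink 20 mm high at x -28, y -46; relay 22 mm high at x -32, y 8 mm; flat chips on the far half. Solder side flat. Not to be touched
- bolt (a joint): travel of the 8 mm slide bolt, m: 0 = home, its nose 11 mm deep in an 11 mm hole of the frame's right side bar (start, within 2 mm); 0.020 = fully out, towards -y of the holder. There is such a hole for either level position. With the bolt in the frame cannot turn; the bolt enters only when the frame is level. About 3 N moves it; it stays where it is left
- bolt_pin (a point): point on the bolt's upright finger pin, 34 mm above the bolt's centre line (139 mm above the bench), moves with the bolt: at x -42, y -124 mm of the holder when home. The pin is a rod 9 mm in diameter with a black ball 17 mm across centred 12 mm above this point. The cheek's top is 18 mm below this point, the bolt's guides 24 mm below it
- solder_reel: reel of solder, 58 x 76 x 50 mm, standing behind the holder on the left; origin at the centre of its underside; a bystander, to be left alone
- flux_tin: round tin, 49 mm across, 24 mm high, in front of the holder on the right; origin at the centre of its underside; a bystander, to be left alone
- battery: 9 V block battery, 26 x 50 x 17 mm, lying to the right of the holder near its bolt; origin at the centre of its underside; a bystander, to be left alone
- capacitor_blue: large capacitor can, 35 mm across, 46 mm high, beside the holder at the far right; origin at the centre of its underside; a bystander, to be left alone

How it is judged (in metres and radians):
On the way, in this order (a step that is already met when the one before it is completed fails the run):
1. the bolt is pushed fully out while the frame is still in its first position (value of joint bolt above 0.017 m and value of joint frame below 0.2 rad), for 0.1 s.
2. the frame is turned half over with the bolt out (value of joint frame above 3.05 rad and value of joint bolt above 0.012 m), for 0.2 s.
At the end, for the whole second after the job is handed in: the frame is turned over and level, solder side up (within 0.09 rad of the half turn), the bolt is home again (within 3 mm), the holder stands flat within 25 mm of where it stood, and all is at rest (value of joint frame above 3.05 rad and value of joint bolt below 0.003 m and angle between board's own z axis and vertical above 3 rad and distance of holder from where it was at the start of the episode below 0.025 m and angle between holder's own z axis and vertical below 0.06 rad and linear speed of holder below 0.02 m/s and velocity of joint frame below 0.1 rad/s); the robot touches nothing.
It fails at once if the holder is dragged more than 25 mm, lifted or tipped (distance of holder from where it was at the start of the episode above 0.025 m or angle between holder's own z axis and vertical above 0.06 rad).
It fails at once if the board or a part on it is pushed with the fingers (more than 2 N) (contact force between the fingers and board above 2 N).
It fails at once if the holder, its frame or bolt is pinched or pushed hard (contact force over 36 N) (contact force between the fingers and holder above 36 N).
It fails at once if a bystander is moved more than 20 mm or lifted (distance of any of solder_reel, flux_tin, battery, capacitor_blue from where it was at the start of the episode above 0.02 m).
It also fails if it takes over 48 s, if anything falls off the work surface, if the arm or the gripper's body presses on something with over 40 N, if the wrist force passes 120 N, or if a joint passes its speed limit or range.

## Working session

There is one attempt and no reset: what is moved stays moved. The work goes in short steps, Python scripts to look and compute and a shell command to move; the robot and the scene stay as the last step left them, time stands still between calls to the robot, and variables do not carry over. Pictures are saved under pics/ and viewed, at most 10 in all, crops included, and the job is handed in when it is done.

```bash
mkdir -p pics; ls; python3 - <<'E'
from station import r
import cv2,numpy as np
s=r.sense();print(s['time_s'],s['tcp_pos'],np.round(s['ee_rot'],3),s['gripper_width'])
for n in("side","top"):
    c=r.capture(n);cv2.imwrite(f'pics/{n}0.png',c['frame'][:,:,::-1])
    R=cv2.Rodrigues(np.array(c['rvec']))[0];print(n,c['vertical_fov'],c['cx'],c['cy'],c['distortion'],'cam pos',-R.T@np.array(c['tvec']).ravel(),R[2])
E
```

```text
pics
0.0 [ 0.16530931 -0.60228076  0.2911391 ] [[-0.964 -0.264 -0.001]
 [-0.264  0.964  0.002]
 [ 0.     0.002 -1.   ]] 0.9991788214635808
side 52.143648482023224 320.5956618340536 204.89923327561362 [-0.07478452  0.          0.          0.          0.        ] cam pos [ 0.96181498 -0.56242371  0.50030999] [-0.49495618  0.74652413 -0.44465728]
top 46.98863435386552 313.5188558030309 192.1181471572682 [-0.12261584  0.          0.          0.          0.        ] cam pos [0.37802362 0.03873873 1.23878509] [ 0.14742335  0.01312112 -0.98898645]
```

View pics/side0.png

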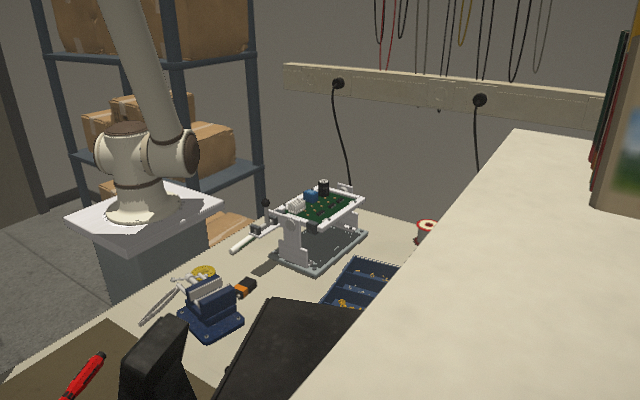

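View pics/top0.png

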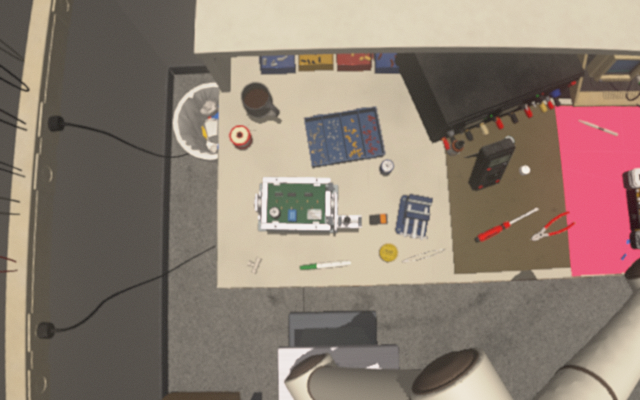

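The side view shows the holder at about (315,235) with the pin's ball at (265,203). In the top view the frame is at (297,205), the bolt and ball at about (347,221), the battery at (378,219) and the tin at (388,252).

```bash
cat > h.py <<'E'
import cv2,numpy as np
from station import r
def K(c):
    f=200/np.tan(np.radians(c['vertical_fov']/2));return np.array([[f,0,c['cx']],[0,f,c['cy']],[0,0,1.]])
def ray(c,uv):
    p=cv2.undistortPoints(np.array(uv,float).reshape(-1,1,2),K(c),np.array(c['distortion'])).reshape(-1,2)
    R=cv2.Rodrigues(np.array(c['rvec'],float))[0];d=np.c_[p,np.ones(len(p))]@R
    return -R.T@np.array(c['tvec'],float).ravel(),d
def onz(c,uv,z):
    o,d=ray(c,uv);return o+d*((z-o[2])/d[:,2])[:,None]
def proj(c,P):
    return cv2.projectPoints(np.array(P,float).reshape(-1,3),np.array(c['rvec'],float),np.array(c['tvec'],float),K(c),np.array(c['distortion']))[0].reshape(-1,2)
def two(c1,p1,c2,p2):
    o1,d1=ray(c1,p1);o2,d2=ray(c2,p2);d1=d1[0];d2=d2[0]
    s=np.linalg.lstsq(np.c_[d1,-d2],o2-o1,rcond=None)[0]
    a=o1+d1*s[0];b=o2+d2*s[1];return (a+b)/2,np.linalg.norm(a-b)
E
python3 - <<'E'
from h import *
t=cv2.imread('pics/top0.png');s=cv2.imread('pics/side0.png')
a=cv2.resize(t[165:265,245:405],None,fx=5,fy=5,interpolation=cv2.INTER_CUBIC)
cv2.imwrite('pics/topz.png',a)
b=cv2.resize(s[165:285,220:380],None,fx=5,fy=5,interpolation=cv2.INTER_CUBIC);cv2.imwrite('pics/sidez.png',b)
c=r.capture('top')
# white frame mask
hsv=cv2.cvtColor(t,cv2.COLOR_BGR2HSV)
g=cv2.inRange(hsv,(45,80,30),(85,255,160));g[:170]=0;g[240:]=0;g[:,:255]=0;g[:,345:]=0
n,l,st,_=cv2.connectedComponentsWithStats(g);i=1+np.argmax(st[1:,4]);cn=np.argwhere(l==i)[:,::-1]
rect=cv2.minAreaRect(cn.astype(np.float32));bx=cv2.boxPoints(rect);print(rect,st[i]);print(onz(c,bx,.106))
E
```

```text
Traceback (most recent call last):
ValueError: attempt to get argmax of an empty sequence
```

View pics/topz.png

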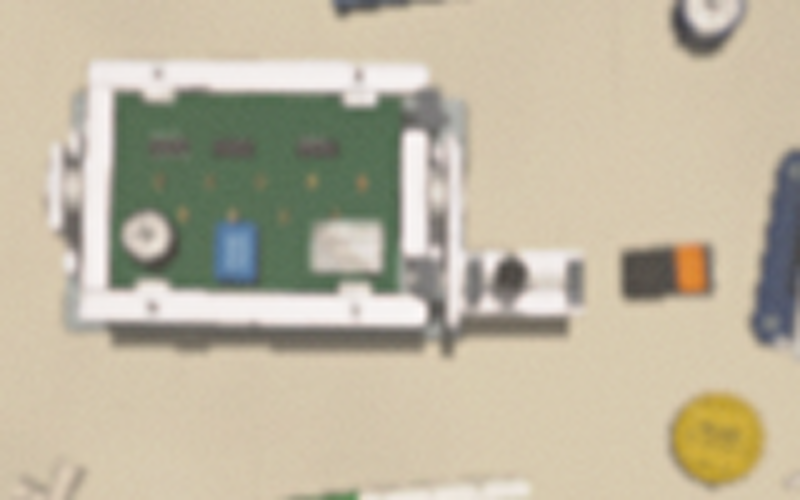

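View pics/sidez.png

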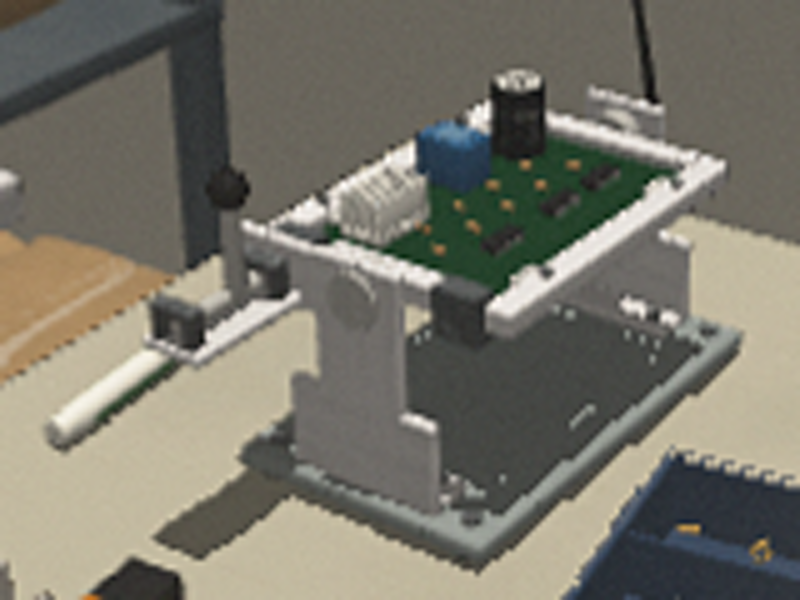

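The top zoom shows the frame corners at about (90,62), (430,66), (426,325), (80,320) and the ball at (511,278). The side zoom shows the ball at (228,187), with the near bar free of obstructions.

```bash
python3 - <<'E'
from h import *
t=r.capture('top');s=r.capture('side')
z=lambda p,o:(np.array(p,float)+.5)/5-.5+np.array(o)
T=lambda p:z(p,(245,165));S=lambda p:z(p,(220,165))
print('ball',two(t,T([[511,278]]),s,S([[228,187]])))
c=onz(t,[T(p) for p in [(90,62),(430,66),(426,325),(80,320)]],.111);print(c.round(4))
print('sizes',[np.linalg.norm(c[i]-c[(i+1)%4]).round(4) for i in range(4)],'centre',c.mean(0))
e=(c[0]-c[1])+(c[3]-c[2]);f=(c[0]-c[3])+(c[1]-c[2])
yw1=np.arctan2(-e[0],e[1]);yw2=np.arctan2(f[1],f[0]);print('yaw',yw1,yw2)
# ball minus centre prediction
for yw in(yw1,yw2):
    Rz=np.array([[np.cos(yw),-np.sin(yw)],[np.sin(yw),np.cos(yw)]]);print('ball pred',c.mean(0)[:2]+Rz@[-.042,-.124])
print('side far right corner, can top, check',two(t,T([[430,66]]),s,S([[492,318]])))
for n,p,h in(('tin',(717,438),.024),('batt',(668,270),.017),('capb',(712,15),.046)):print(n,onz(t,[T(p)],h))
# yellow lever: shelf edge
print('shelf front edge z?',onz(t,[(300,52)],.0))
E
```

```text
ball (array([ 0.47232833, -0.02336447,  0.14987676]), np.float64(0.0029480981970881476))
[[0.5872 0.1802 0.111 ]
 [0.5812 0.0105 0.111 ]
 [0.4524 0.0157 0.111 ]
 [0.4584 0.1857 0.111 ]]
sizes [np.float64(0.1698), np.float64(0.1289), np.float64(0.1701), np.float64(0.129)] centre [0.51980098 0.09801035 0.111     ]
yaw -0.03520356568843474 -0.04177212675471596
ball pred [ 0.47346266 -0.02443458]
ball pred [ 0.47265938 -0.02412756]
side far right corner, can top, check (array([0.57956487, 0.00893078, 0.10921803]), np.float64(0.004869582159548607))
tin [[ 0.39520968 -0.1374649   0.024     ]]
batt [[ 0.48494435 -0.11587887  0.017     ]]
capb [[ 0.61696457 -0.14106906  0.046     ]]
shelf front edge z? [[0.9726897  0.08594107 0.        ]]
```

```bash
cat >> h.py <<'E'
from scipy.spatial.transform import Rotation as Ro
YAW=-.038;PV=np.array([.520,.098,0]);H=Ro.from_euler('z',YAW).as_matrix()
def tgt(x,y,ztip,tilt=0.):
    # tool y along holder y; tilt>0 leans the body away (+x); fingertip centre at x,y,ztip (mm, holder)
    B=np.array([[-1,0,0],[0,1,0],[0,0,-1.]]);R=H@Ro.from_euler('y',tilt).as_matrix()@B
    return PV+H@(np.array([x,y,ztip])/1e3)-.070*R[:,2],R
def rel(x,y,ztip,tilt=0.):
    s=r.sense();p,R=tgt(x,y,ztip,tilt);C=np.array(s['ee_rot'])
    return (C.T@(p-s['tcp_pos'])*1e3).round(1),Ro.from_matrix(C.T@R).as_rotvec().round(4)
def tip():
    s=r.sense();C=np.array(s['ee_rot']);p=s['tcp_pos']+.07*C[:,2]
    print('t',s['time_s'],'tip(holder mm)',(H.T@(p-PV)*1e3).round(1),'F',(H.T@np.array(s['wrist_force'])).round(1),'J',np.round(s['joints'],1))
E
python3 - <<'E'
from h import *
t=r.capture('top');s=r.capture('side')
print('shelf corner',two(t,[[195,52]],s,[[513,128]]))
tip();print(rel(-42,-86,210),rel(-42,-86,131))
E
```

```text
shelf corner (array([0.84859686, 0.31393435, 0.27777749]), np.float64(0.000678374065597408))
t 0.35 tip(holder mm) [-327.8 -713.5  222. ] F [-0.6 -0.5 -0.2] J [-59.8  22.1   0.4  -0.  -68.4 -14.8]
(array([-461.4,  512.4,   12.2]), array([ 5.000e-04, -1.000e-04,  3.058e-01])) (array([-461.4,  512.4,   91.2]), array([ 5.000e-04, -1.000e-04,  3.058e-01]))
```

```bash
python3 -m pendant '[[[-15,17,0],[0,0,0.01]],[[-42,47,1],[0,0,0.03]],[[-74,82,2],[0,0,0.06]],[[-106,118,3],[0,0,0.1]],[[-138,153,4],[0,0,0.14]],[[-170,189,5],[0,0,0.18]],[[-202,224,6],[0,0,0.22]],[[-234,260,7],[0,0,0.26]],[[-266,295,8],[0,0,0.3]],[[-298,331,9],[0,0,0.306]]]' 0; python3 -c "
from h import *
tip();print(rel(-42,-86,210),rel(-42,-86,131))"
```

```text
time_s: 1.35
tcp_pos: [0.3657, -0.2029, 0.2837]
ee_rot: [[-0.999, 0.039, 0.001], [0.039, 0.999, -0.0], [-0.001, -0.0, -1.0]]
wrist_force: [1.7, -0.1, 0.7]
gripper_width: 0.176
gripper_force: 0.0
t 1.35 tip(holder mm) [-142.7 -306.5  213.7] F [ 1.7 -0.   0.7] J [ -6.6   1.8 -27.3   0.  -60.9 -85.7]
(array([-100.6,  220.6,    3.8]), array([-0.0002,  0.0014, -0.0011])) (array([-100.4,  220.6,   82.8]), array([-0.0002,  0.0014, -0.0011]))
```

```bash
python3 -m pendant '[[[-19,41,1],[0,0,0]],[[-38,84,2],[0,0,0]],[[-57,126,3],[0,0,0]],[[-76,168,4],[0,0,0]],[[-92,203,6],[0,0,0]],[[-100,218,15],[0,0,0]],[[-100.5,220.5,38],[0,0,0]],[[-100.5,220.5,62],[0,0,0]],[[-100.5,220.5,79],[0,0,0]],[[-100.5,220.5,82.5],[0,0,0]]]'; python3 -c "
from h import *
tip()
c=r.capture('wrist');cv2.imwrite('pics/w1.png',c['frame'][:,:,::-1])
a=r.capture('side');cv2.imwrite('pics/s1.png',cv2.resize(a['frame'][165:285,200:360,::-1],None,fx=5,fy=5))"
```

```text
time_s: 2.35
tcp_pos: [0.4725, 0.011, 0.1985]
ee_rot: [[-0.999, 0.039, -0.005], [0.039, 0.999, -0.001], [0.005, -0.002, -1.0]]
wrist_force: [0.6, -0.1, 0.3]
gripper_width: 0.013
gripper_force: 0.0
t 2.35 tip(holder mm) [-44.5 -88.8 128.5] F [ 0.6 -0.1  0.3] J [  21.1   13.   -27.8   -0.   -49.5 -113.3]
```

View pics/s1.png

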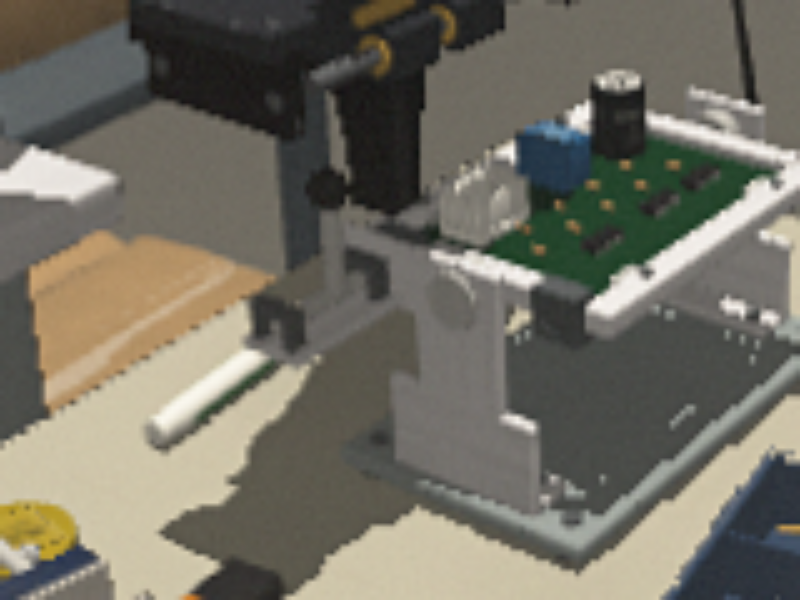

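View pics/w1.png

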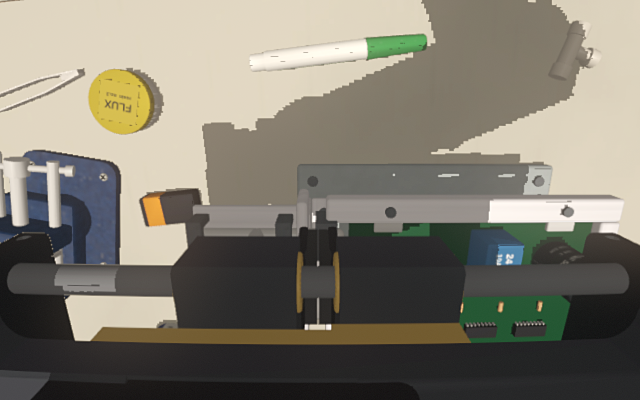

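The side view shows the shut fingers standing just left of the ball (ball (325,187), tip about (380,210)). The wrist view shows the bystanders clear, so I push the pin out.

```bash
python3 -m pendant '[[[0,-4,0],[0,0,0]],[[0,-8,0],[0,0,0]],[[0,-12,0],[0,0,0]],[[0,-15,0],[0,0,0]],[[0,-18,0],[0,0,0]],[[0,-21,0],[0,0,0]],[[0,-24,0],[0,0,0]],[[0,-27,0],[0,0,0]],[[0,-29,0],[0,0,0]],[[0,-29,0],[0,0,0]]]'; cat > bp.py <<'E'
from h import *
# pin position: dark ball in side view, cast onto the ball height z=.151
def ball(n):
    a=r.capture('side');im=a['frame'];Ks=a
    pr=proj(a,PV+H@np.array([-.042,-.134,.151]));u,v=pr[0]
    x0=int(u)-14;y0=int(v)-8;w=im[y0:y0+16,x0:x0+28].max(2)
    cv2.imwrite(f'pics/{n}.png',cv2.resize(im[165:285,200:360,::-1],None,fx=5,fy=5))
    for d in(0,.010,.020):print('expect',d,proj(a,PV+H@np.array([-.042,-.124-d,.151]))[0].round(1))
    m=(w<60).astype(np.uint8);n,l,st,ce=cv2.connectedComponentsWithStats(m)
    for i in range(1,n):
        if st[i,4]>8:print(st[i],ce[i]+[x0,y0])
E
python3 -c "
from bp import *
tip();ball('s2')"
```

```text
time_s: 3.45
tcp_pos: [0.4731, -0.0173, 0.2009]
ee_rot: [[-0.999, 0.038, 0.0], [0.038, 0.999, -0.0], [-0.0, -0.0, -1.0]]
wrist_force: [-1.3, 2.0, 1.8]
gripper_width: 0.008
gripper_force: 1.0
t 3.45 tip(holder mm) [ -42.5 -117.   130.9] F [-1.4  2.   1.8] J [  17.6   12.8  -27.7    0.   -49.5 -109.8]
expect 0 [264.5 201.9]
expect 0.01 [261.  203.7]
expect 0.02 [257.4 205.6]
[ 0  0  4  3 10] [247.3 195.8]
[ 10   0  18  16 262] [265.11832061 202.18320611]
```

```bash
python3 -m pendant '[[[0,-2,0],[0,0,0]],[[0,-4,0],[0,0,0]],[[0,-4,0],[0,0,0]]]'; python3 -c "
from bp import *
tip();ball('s3')"
```

```text
time_s: 3.8
tcp_pos: [0.4729, -0.0213, 0.2009]
ee_rot: [[-0.999, 0.038, 0.0], [0.038, 0.999, -0.0], [-0.0, 0.0, -1.0]]
wrist_force: [-0.5, 1.7, 2.5]
gripper_width: 0.006
gripper_force: 1.2
t 3.8 tip(holder mm) [ -42.5 -121.   130.9] F [-0.5  1.6  2.5] J [  17.2   12.8  -27.7    0.   -49.5 -109.4]
expect 0 [264.5 201.9]
expect 0.01 [261.  203.7]
expect 0.02 [257.4 205.6]
[ 10   0  18  16 270] [264.72222222 202.31851852]
```

View pics/s3.png

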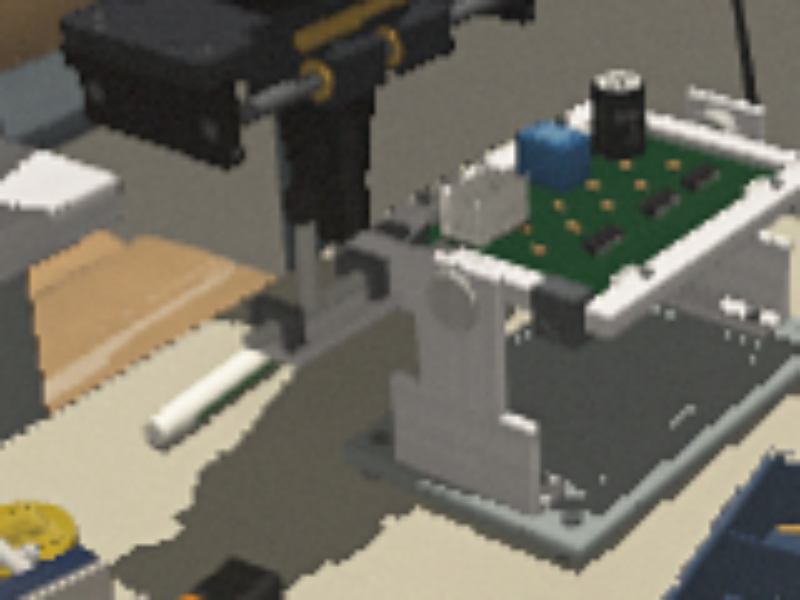

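The pin's rod has moved from about (335,250) to (307,250), roughly 14 mm of travel; it needs about 6 mm more.

```bash
python3 -m pendant '[[[0,-2,0],[0,0,0]],[[0,-4,0],[0,0,0]],[[0,-4,0],[0,0,0]]]'; python3 -c "
from h import *
tip()"; python3 -m pendant '[[[0,-1.5,0],[0,0,0]],[[0,-1.5,0],[0,0,0]]]'; python3 -c "
from h import *
tip()"
```

```text
time_s: 4.15
tcp_pos: [0.4727, -0.0253, 0.2008]
ee_rot: [[-0.999, 0.038, 0.0], [0.038, 0.999, -0.0], [-0.0, -0.0, -1.0]]
wrist_force: [-0.5, 1.6, 3.1]
gripper_width: 0.006
gripper_force: 1.2
t 4.15 tip(holder mm) [ -42.5 -125.   130.8] F [-0.6  1.5  3.1] J [  16.7   12.8  -27.7    0.   -49.5 -108.9]
time_s: 4.35
tcp_pos: [0.4727, -0.0264, 0.2009]
ee_rot: [[-0.999, 0.038, 0.001], [0.038, 0.999, 0.001], [-0.001, 0.001, -1.0]]
wrist_force: [-0.3, 3.9, 3.3]
gripper_width: 0.004
gripper_force: 2.4
t 4.35 tip(holder mm) [ -42.5 -126.1  130.9] F [-0.4  3.8  3.3] J [  16.5   12.8  -27.7   -0.   -49.5 -108.7]
```

```bash
python3 -m pendant '[[[0,-1,0],[0,0,0]],[[0,-1,0],[0,0,0]]]'; python3 -c "
from bp import *
tip();ball('s4')
im=cv2.imread('pics/s4.png');i0=cv2.imread('pics/s1.png')
for y in (235,250,265):
  print(y,im[y+2,250:360:5].mean(1).astype(int),i0[y+2,250:360:5].mean(1).astype(int))
print(rel(-42,-110,131),rel(75,0,200,.3),rel(68,0,118,.3))"
```

```text
time_s: 4.55
tcp_pos: [0.4728, -0.0268, 0.2009]
ee_rot: [[-0.999, 0.038, 0.001], [0.038, 0.999, 0.002], [-0.001, 0.002, -1.0]]
wrist_force: [-1.5, 7.2, 3.8]
gripper_width: 0.005
gripper_force: 4.1
t 4.55 tip(holder mm) [ -42.4 -126.4  130.9] F [-1.7  7.1  3.8] J [ 1.640e+01  1.280e+01 -2.770e+01 -1.000e-01 -4.950e+01 -1.086e+02]
expect 0 [264.5 201.9]
expect 0.01 [261.  203.7]
expect 0.02 [257.4 205.6]
[  8   0  18  16 257] [263.41245136 202.48249027]
235 [108 108 107 106 106 107  93  90 100 103 101  76  49  33  31  31  28  30
  31  30  56  72] [106 106 105 104 106 108  96  71  54  56  55  57  58  53  77  98 102 100
  97 105 112 114]
250 [107 108 106 107 107 107 102  97  97 100 101  81  60  47  85 142 135  87
  63  52  47  49] [106 106 106 106 105 106 104  81  58  53  54  55  55  50  65  90  99 100
  90  64  46  48]
265 [124 115 109 106 107 107 106  89  89  99 100  94  84  82  81  81  82  66
  51  50  48  51] [124 117 110 106 104 105 106  82  56  63  75  82  86  84  86  94 100 101
  93  66  50  53]
(array([-0.5, 16.5, -0.1]), array([ 0.0017,  0.0009, -0.0003])) (array([-138.2,  126.6,  -65.6]), array([ 0.0017,  0.3009, -0.    ])) (array([-131.1,  126.5,   16.4]), array([ 0.0017,  0.3009, -0.    ]))
```

```bash
python3 -m pendant '[[[0,8,0],[0,0,0]],[[0,16,-5],[0,0,0]],[[-3,22,-30],[0,0,0]],[[-20,45,-55],[0,0.05,0]],[[-50,70,-66],[0,0.12,0]],[[-85,95,-66],[0,0.2,0]],[[-115,116,-66],[0,0.27,0]],[[-134,125,-66],[0,0.3,0]],[[-138,126.5,-64],[0,0.3,0]],[[-138,126.5,-50],[0,0.3,0]]]'; python3 -c "
from h import *
tip();print(rel(66,0,117,.3),rel(66,0,105,.3))"
```

```text
time_s: 5.6
tcp_pos: [0.6159, 0.0937, 0.2508]
ee_rot: [[-0.955, 0.038, -0.293], [0.036, 0.999, 0.011], [0.293, -0.0, -0.956]]
wrist_force: [-0.1, -0.5, 0.8]
gripper_width: 0.009
gripper_force: 0.0
t 5.6 tip(holder mm) [ 75.4  -0.7 183.9] F [-0.1 -0.5  0.8] J [  20.8   30.5    9.2   -6.6  -84.5 -111.5]
(array([-10.8,   0.7,  66.7]), array([-0.0003,  0.0021,  0.0001])) (array([-14.3,   0.7,  78.2]), array([-0.0003,  0.0021,  0.0001]))
```

```bash
python3 -m pendant '[[[-3,0,15],[0,0,0]],[[-6,0,35],[0,0,0]],[[-9,0,54],[0,0,0]],[[-11,0,66],[0,0,0]],[[-11,0,66],[0,0,0]]]'; python3 -c "
from h import *
tip()
for p in((66,111),(66.5,100),(66,91),(60.5,74.5),(54,65),(49.5,60)):print(p,rel(p[0],0,p[1],.3))"
```

```text
time_s: 6.1
tcp_pos: [0.6042, 0.0932, 0.1828]
ee_rot: [[-0.953, 0.039, -0.299], [0.037, 0.999, 0.01], [0.3, -0.002, -0.954]]
wrist_force: [0.3, -0.9, 0.1]
gripper_width: 0.003
gripper_force: 0.0
t 6.1 tip(holder mm) [ 63.3  -1.7 116. ] F [ 0.3 -0.9  0.1] J [  21.1   32.8    3.    -6.9  -76.4 -110.8]
(66, 111) (array([-3.8,  1.6,  4. ]), array([-0.0013, -0.0043, -0.001 ]))
(66.5, 100) (array([-7.5,  1.7, 14.3]), array([-0.0013, -0.0043, -0.001 ]))
(66, 91) (array([-9.8,  1.7, 23.1]), array([-0.0013, -0.0043, -0.001 ]))
(60.5, 74.5) (array([-9.5,  1.7, 40.4]), array([-0.0013, -0.0043, -0.001 ]))
(54, 65) (array([-6.1,  1.7, 51.5]), array([-0.0013, -0.0043, -0.001 ]))
(49.5, 60) (array([-3.3,  1.7, 57.6]), array([-0.0013, -0.0043, -0.001 ]))
```

```bash
python3 -m pendant '[[[-3,1,3],[0,0,0]],[[-5,1,7],[0,0,0]],[[-7,1,11],[0,0,0]],[[-8,1,15],[0,0,0]],[[-8,1,15],[0,0,0]]]'; python3 -c "
from h import *
tip()
for p in((66,91),(60.5,74.5),(54,65),(49.5,60)):print(p,rel(p[0],0,p[1],.3))"
```

```text
time_s: 6.6
tcp_pos: [0.6099, 0.0948, 0.1675]
ee_rot: [[-0.955, 0.038, -0.294], [0.036, 0.999, 0.011], [0.295, 0.0, -0.956]]
wrist_force: [0.0, -0.2, 0.8]
gripper_width: 0.004
gripper_force: 0.2
t 6.6 tip(holder mm) [ 69.3   0.3 100.6] F [ 0.  -0.2  0.8] J [  21.1   34.1    2.9   -6.9  -74.7 -110.5]
(66, 91) (array([ 0.3, -0.2, 10.1]), array([ 0.0002,  0.001 , -0.0001]))
(60.5, 74.5) (array([ 0.7, -0.3, 27.5]), array([ 0.0002,  0.001 , -0.0001]))
(54, 65) (array([ 4.1, -0.3, 38.5]), array([ 0.0002,  0.001 , -0.0001]))
(49.5, 60) (array([ 6.9, -0.3, 44.6]), array([ 0.0002,  0.001 , -0.0001]))
```

```bash
python3 -c "
from bp import *
a=r.capture('side');cv2.imwrite('pics/s5.png',cv2.resize(a['frame'][145:265,220:380,::-1],None,fx=5,fy=5))"
```

```text
(no output)
```

View pics/s5.png

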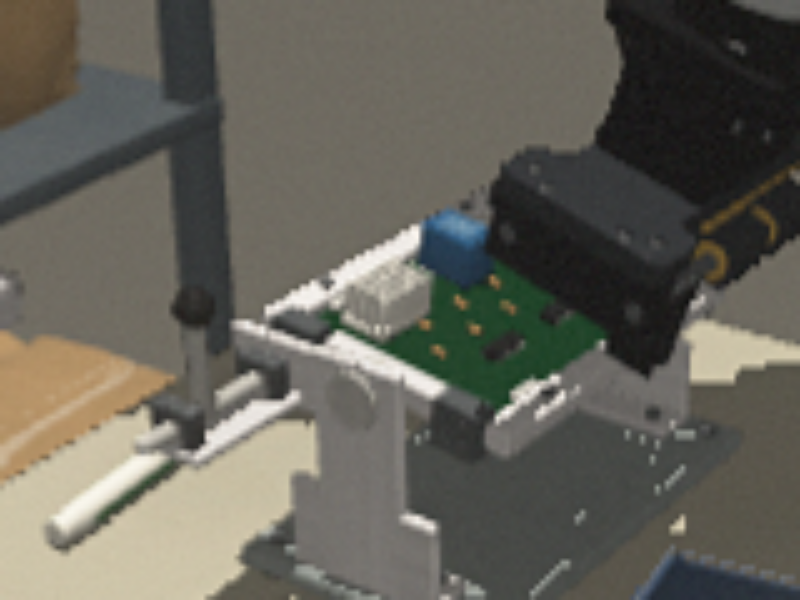

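The bolt is out (ball at (192,305)) and the frame is tilting, with its near edge at (400,235) raised. I continue along the arc.

```bash
python3 -m pendant '[[[0,0,5],[0,0,0]],[[0,0,10],[0,0,0]],[[0,0,15],[0,0,0]],[[0.5,0,21],[0,0,0]],[[1,0,27],[0,0,0]],[[2.5,0,33],[0,0,0]],[[4,0,38.5],[0,0,0]],[[5.5,0,42],[0,0,0]],[[7,0,45],[0,0,0]],[[7,0,45],[0,0,0]]]'; python3 -c "
from h import *
tip()
for p in((46,57),(60,70),(60,190)):print(p,rel(p[0],0,p[1],.3))
print(rel(-100,0,215))"
```

```text
time_s: 7.65
tcp_pos: [0.5887, 0.0955, 0.1264]
ee_rot: [[-0.954, 0.038, -0.297], [0.037, 0.999, 0.011], [0.297, -0.0, -0.955]]
wrist_force: [0.1, -0.4, 0.1]
gripper_width: 0.008
gripper_force: 0.2
t 7.65 tip(holder mm) [47.9  0.1 59.5] F [ 0.1 -0.4  0.1] J [  21.8   34.9   -2.3   -7.4  -68.8 -110.3]
(46, 57) (array([ 1.2, -0.1,  3. ]), array([-0.0003, -0.0019, -0.0003]))
(60, 70) (array([ -8.3,  -0.1, -13.6]), array([-0.0003, -0.0019, -0.0003]))
(60, 190) (array([ 2.740e+01, -1.000e-01, -1.282e+02]), array([-0.0003, -0.0019, -0.0003]))
(array([ 2.083e+02, -2.000e-01, -1.013e+02]), array([-3.000e-04, -3.019e-01, -3.000e-04]))
```

```bash
python3 -m pendant '[[[-3,0,-5],[0,0,0]],[[-6,0,-20],[0,0,0]],[[-4,0,-60],[0,0,0]],[[8,0,-102],[0,0,0]],[[27,0,-140],[0,0,0]],[[60,0,-148],[0,-0.06,0]],[[100,0,-138],[0,-0.14,0]],[[142,0,-125],[0,-0.21,0]],[[180,0,-112],[0,-0.28,0]],[[208,0,-101],[0,-0.302,0]]]'; python3 -c "
from h import *
tip()
for p in((-90,135),(-75,135)):print(p,rel(p[0],0,p[1]))
a=r.capture('side');cv2.imwrite('pics/s6.png',cv2.resize(a['frame'][145:265,220:380,::-1],None,fx=5,fy=5))"
```

```text
time_s: 8.65
tcp_pos: [0.4177, 0.1009, 0.2851]
ee_rot: [[-0.999, 0.038, 0.003], [0.038, 0.999, 0.0], [-0.003, 0.0, -1.0]]
wrist_force: [-0.2, 0.2, -0.1]
gripper_width: 0.003
gripper_force: 0.0
t 8.65 tip(holder mm) [-102.1   -1.   215.1] F [-0.3  0.2 -0.1] J [ 3.550e+01  2.900e+00 -2.590e+01  1.000e-01 -6.100e+01 -1.277e+02]
(-90, 135) (array([-12.1,   1. ,  80.1]), array([0.0003, 0.0031, 0.0001]))
(-75, 135) (array([-27.1,   1. ,  80.2]), array([0.0003, 0.0031, 0.0001]))
```

View pics/s6.png

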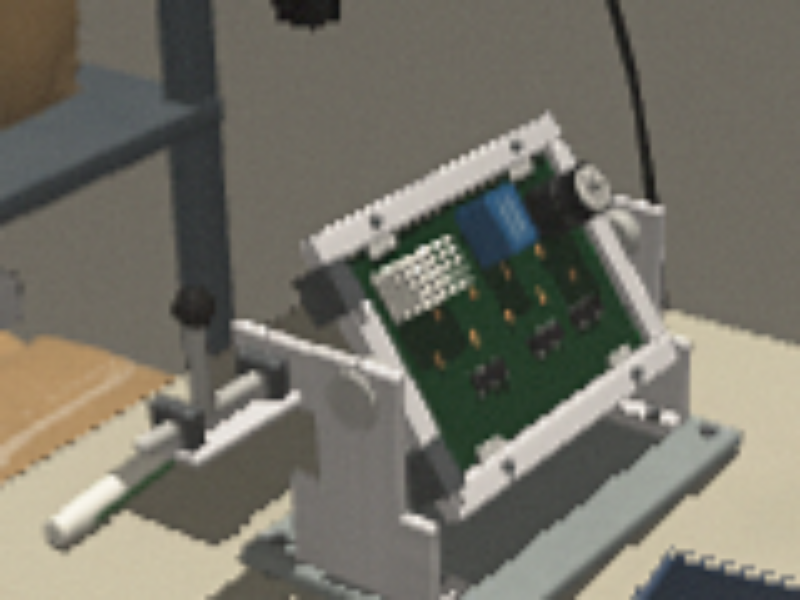

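The side view shows the frame at about 55°, with bar_1 raised ((430,180)) and the bolt still out. The fingers are at the near side above, so I go down and push.

```bash
python3 -m pendant '[[[0,0.5,20],[0,0,0]],[[0,1,45],[0,0,0]],[[-5,1,62],[0,0,0]],[[-18,1,69],[0,0,0]],[[-30,1,69],[0,0,0]],[[-38,1,69],[0,0,0]],[[-44,1,68],[0,0,0]],[[-48,1,67],[0,0,0]],[[-52,1,66],[0,0,0]],[[-56,1,65],[0,0,0]]]'; python3 -c "
from h import *
tip()
for p in((-30,156),(-15.5,161),(-2,164),(7,162),(15,159)):print(p,rel(p[0],0,p[1]))"
```

```text
time_s: 9.7
tcp_pos: [0.4764, 0.1005, 0.2201]
ee_rot: [[-0.999, 0.038, 0.001], [0.038, 0.999, -0.001], [-0.001, -0.001, -1.0]]
wrist_force: [-3.2, 0.0, 0.6]
gripper_width: 0.005
gripper_force: 1.6
t 9.7 tip(holder mm) [-43.6   0.8 150.1] F [-3.1 -0.1  0.6] J [ 3.110e+01  1.260e+01 -2.450e+01  1.000e-01 -5.280e+01 -1.233e+02]
(-30, 156) (array([-13.7,  -0.8,  -5.8]), array([-0.0006,  0.0006, -0.0003]))
(-15.5, 161) (array([-28.2,  -0.8, -10.8]), array([-0.0006,  0.0006, -0.0003]))
(-2, 164) (array([-41.7,  -0.8, -13.8]), array([-0.0006,  0.0006, -0.0003]))
(7, 162) (array([-50.7,  -0.8, -11.8]), array([-0.0006,  0.0006, -0.0003]))
(15, 159) (array([-58.7,  -0.8,  -8.8]), array([-0.0006,  0.0006, -0.0003]))
```

```bash
python3 -m pendant '[[[-5,0,-2],[0,0,0]],[[-10,0,-4],[0,0,0]],[[-16,0,-6.5],[0,0,0]],[[-22,0,-9],[0,0,0]],[[-28,0,-11],[0,0,0]],[[-34,0,-12.5],[0,0,0]],[[-40,0,-13.5],[0,0,0]],[[-46,0,-13],[0,0,0]],[[-50,0,-12],[0,0,0]],[[-50,0,-12],[0,0,0]]]'; python3 -c "
from h import *
tip()
for p in((15,159),(24,155),(32,150),(41,145),(48,138),(54,129),(57,121)):print(p,rel(p[0],0,p[1]))
a=r.capture('side');cv2.imwrite('pics/s7.png',cv2.resize(a['frame'][145:265,220:380,::-1],None,fx=5,fy=5))"
```

```text
time_s: 10.7
tcp_pos: [0.5279, 0.099, 0.232]
ee_rot: [[-0.999, 0.038, 0.003], [0.038, 0.999, 0.0], [-0.003, 0.0, -1.0]]
wrist_force: [-0.1, 0.3, 0.1]
gripper_width: 0.007
gripper_force: 0.0
t 10.7 tip(holder mm) [  8.1   1.3 162. ] F [-0.1  0.3  0.1] J [ 2.800e+01  1.650e+01 -1.710e+01  1.000e-01 -5.620e+01 -1.202e+02]
(15, 159) (array([-7.2, -1.3,  3. ]), array([ 0.0002,  0.0034, -0.0003]))
(24, 155) (array([-16.2,  -1.3,   7. ]), array([ 0.0002,  0.0034, -0.0003]))
(32, 150) (array([-24.1,  -1.3,  12.1]), array([ 0.0002,  0.0034, -0.0003]))
(41, 145) (array([-33.1,  -1.3,  17.1]), array([ 0.0002,  0.0034, -0.0003]))
(48, 138) (array([-40.1,  -1.3,  24.1]), array([ 0.0002,  0.0034, -0.0003]))
(54, 129) (array([-46.1,  -1.3,  33.1]), array([ 0.0002,  0.0034, -0.0003]))
(57, 121) (array([-49. ,  -1.3,  41.1]), array([ 0.0002,  0.0034, -0.0003]))
```

View pics/s7.png

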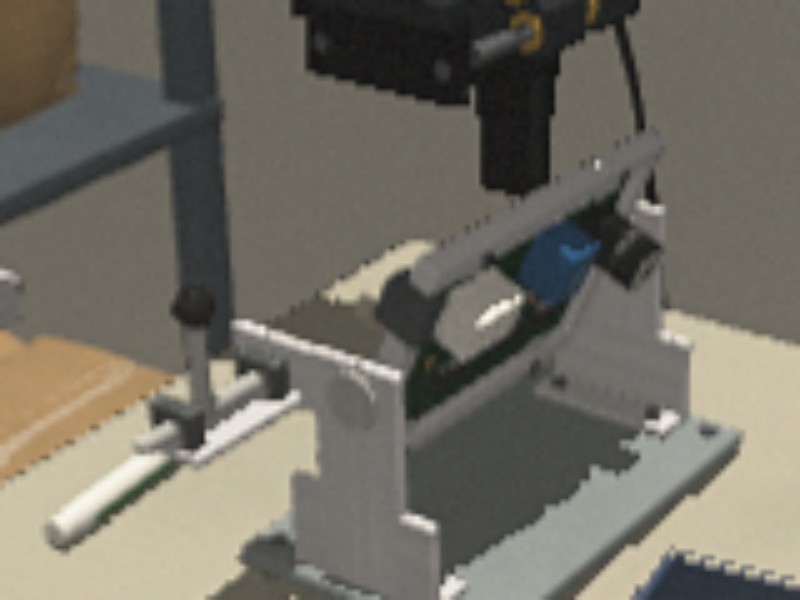

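The frame is past the vertical (bar_1 at (535,205), its component side leaning over) and the holder has not moved. I continue over and down.

```bash
python3 -m pendant '[[[-7,-1,3],[0,0,0]],[[-12,-1,5],[0,0,0]],[[-16,-1,7],[0,0,0]],[[-20,-1,9.5],[0,0,0]],[[-24,-1,12],[0,0,0]],[[-28.5,-1,14.5],[0,0,0]],[[-33,-1,17],[0,0,0]],[[-37,-1,20.5],[0,0,0]],[[-40,-1,24],[0,0,0]],[[-40,-1,24],[0,0,0]]]'; python3 -c "
from h import *
tip()
for p in((52,132),(55,125),(58,118),(60,114),(60,111)):print(p,rel(p[0],0,p[1]))"
```

```text
time_s: 11.75
tcp_pos: [0.5674, 0.0964, 0.2075]
ee_rot: [[-0.999, 0.038, 0.002], [0.038, 0.999, -0.0], [-0.002, -0.0, -1.0]]
wrist_force: [-0.1, 0.9, 0.4]
gripper_width: 0.003
gripper_force: 0.0
t 11.75 tip(holder mm) [ 47.6   0.2 137.5] F [-0.1  0.9  0.4] J [ 2.58e+01  2.15e+01 -1.36e+01  1.00e-01 -5.49e+01 -1.18e+02]
(52, 132) (array([-4.5, -0.2,  5.5]), array([-0.0001,  0.0023, -0.0004]))
(55, 125) (array([-7.5, -0.2, 12.6]), array([-0.0001,  0.0023, -0.0004]))
(58, 118) (array([-10.5,  -0.2,  19.6]), array([-0.0001,  0.0023, -0.0004]))
(60, 114) (array([-12.5,  -0.2,  23.6]), array([-0.0001,  0.0023, -0.0004]))
(60, 111) (array([-12.5,  -0.2,  26.6]), array([-0.0001,  0.0023, -0.0004]))
```

```bash
python3 -m pendant '[[[-4,0,4],[0,0,0]],[[-7,0,8],[0,0,0]],[[-10,0,12],[0,0,0]],[[-12,0,16],[0,0,0]],[[-14,0,19],[0,0,0]],[[-15.5,0,22],[0,0,0]],[[-15.5,0,24],[0,0,0]],[[-15.5,0,24],[0,0,0]]]'; python3 -c "
from h import *
tip()"; python3 -m pendant '[[[0,0,2],[0,0,0]],[[0,0,2],[0,0,0]]]'; python3 -c "
from h import *
tip()
a=r.capture('side');cv2.imwrite('pics/s8.png',cv2.resize(a['frame'][145:265,220:380,::-1],None,fx=5,fy=5))"
```

```text
time_s: 12.55
tcp_pos: [0.5824, 0.0958, 0.1838]
ee_rot: [[-0.999, 0.038, 0.002], [0.038, 0.999, -0.0], [-0.002, -0.0, -1.0]]
wrist_force: [0.1, 0.9, -0.1]
gripper_width: 0.004
gripper_force: 0.0
t 12.55 tip(holder mm) [6.260e+01 1.000e-01 1.138e+02] F [ 0.1  0.9 -0.1] J [ 2.510e+01  2.420e+01 -1.300e+01  1.000e-01 -5.270e+01 -1.173e+02]
time_s: 12.75
tcp_pos: [0.5824, 0.0958, 0.182]
ee_rot: [[-0.999, 0.038, 0.002], [0.038, 0.999, 0.0], [-0.002, 0.0, -1.0]]
wrist_force: [-0.3, 0.1, 0.1]
gripper_width: 0.004
gripper_force: 0.0
t 12.75 tip(holder mm) [ 62.6   0.2 112. ] F [-0.3  0.   0.1] J [ 2.510e+01  2.430e+01 -1.310e+01  1.000e-01 -5.240e+01 -1.173e+02]
```

View pics/s8.png

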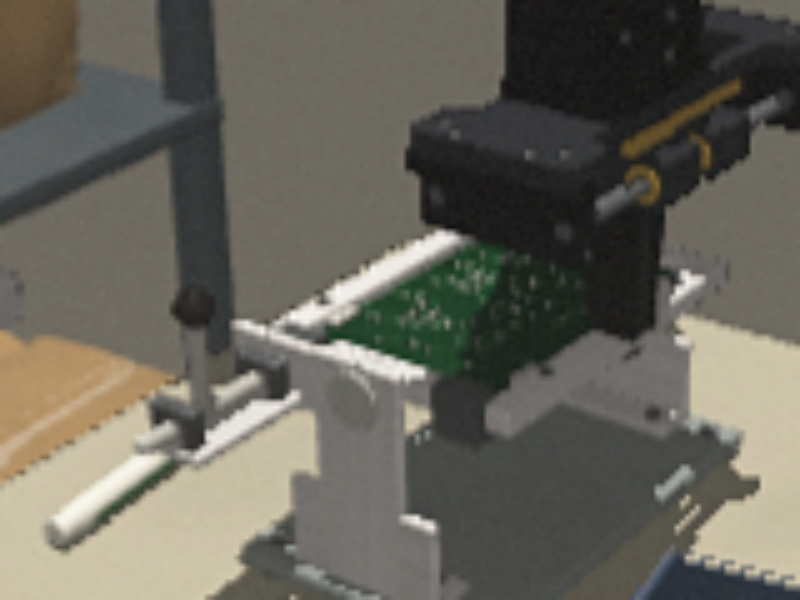

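That is more than my allowance of pictures, so I will view no more. The solder side is up and the frame is nearly level. I press gently onto the stop, going by the force.

```bash
python3 -m pendant '[[[0,0,1],[0,0,0]],[[0,0,1.5],[0,0,0]],[[0,0,1.5],[0,0,0]]]'; python3 -m pendant '[[[0,0,1],[0,0,0]],[[0,0,1],[0,0,0]]]'
```

```text
time_s: 13.1
tcp_pos: [0.5824, 0.0958, 0.1811]
ee_rot: [[-0.999, 0.038, 0.002], [0.038, 0.999, -0.0], [-0.002, -0.0, -1.0]]
wrist_force: [-1.1, 1.0, 4.7]
gripper_width: 0.003
gripper_force: 2.0
time_s: 13.3
tcp_pos: [0.5824, 0.0958, 0.181]
ee_rot: [[-0.999, 0.038, 0.003], [0.038, 0.999, -0.0], [-0.003, -0.0, -1.0]]
wrist_force: [-4.1, 0.6, 8.3]
gripper_width: 0.008
gripper_force: 4.2
```

```bash
python3 -c "
from h import *
print(rel(-42,-176,185),rel(-42,-176,131))"
```

```text
(array([ 104.3, -176.2,  -74.2]), array([-0.0001,  0.0027,  0.0003])) (array([ 104.5, -176.2,  -20.2]), array([-0.0001,  0.0027,  0.0003]))
```

```bash
python3 -m pendant '[[[0,0,-8],[0,0,0]],[[0,0,-35],[0,0,0]],[[5,-8,-70],[0,0,0]],[[25,-42,-85],[0,0,0]],[[48,-80,-85],[0,0,0]],[[71,-120,-85],[0,0,0]],[[92,-155,-85],[0,0,0]],[[103,-173,-80],[0,0,0]],[[104.5,-176,-68],[0,0,0]],[[104.5,-176,-50],[0,0,0]]]';python3 -m pendant '[[[0,0,18],[0,0,0]],[[0,0,28],[0,0,0]],[[0,0,30],[0,0,0]],[[0,0,30],[0,0,0]]]'; python3 -c "
from bp import *
tip();ball('s9')
t=cv2.imread('pics/s9.png')
for y in(165,185,200,250): print(t[y+2,2::5].mean(1).astype(int)[10:40])"
```

```text
time_s: 14.3
tcp_pos: [0.4711, -0.077, 0.2301]
ee_rot: [[-0.999, 0.04, 0.005], [0.04, 0.999, 0.0], [-0.005, 0.001, -1.0]]
wrist_force: [0.7, -0.1, 0.1]
gripper_width: 0.005
gripper_force: 0.0
time_s: 14.7
tcp_pos: [0.4715, -0.076, 0.1995]
ee_rot: [[-0.999, 0.038, 0.002], [0.038, 0.999, -0.0], [-0.002, -0.0, -1.0]]
wrist_force: [-0.4, -0.6, 0.7]
gripper_width: 0.009
gripper_force: 0.0
t 14.7 tip(holder mm) [ -41.7 -175.8  129.5] F [-0.4 -0.6  0.7] J [  10.4   13.2  -27.4    0.   -49.3 -102.6]
expect 0 [264.5 201.9]
expect 0.01 [261.  203.7]
expect 0.02 [257.4 205.6]
[  0   0  21  16 297] [255.4983165 202.4983165]
[23 25 25 21 27 26 27 32 25 26 24 29 25 26 41 51 55 63 78 75 67 55 43 74
 57 22 23 27 27 27]
[ 28  28  30  26  29  27  43  55  48  31  30  26  23  27  71  92  98 106
 105 106 106 106 104 107 107  92  55  25  30  24]
[ 30  29  29  30  29  29  27  37  42  38  31  30  26  26  53  90 108 106
 106 106 103 107 106 107 104 110  68  21  30  34]
[ 92  94 139 139 155 152 152 152 149 151 149 148 145 143 142 141 140 139
 141 142 143 142 143 143 143 141 143 143 146  89]
```

```bash
python3 -m pendant '[[[0,4,0],[0,0,0]],[[0,8,0],[0,0,0]],[[0,12,0],[0,0,0]],[[0,15,0],[0,0,0]],[[0,18,0],[0,0,0]],[[0,20,0],[0,0,0]],[[0,22,0],[0,0,0]],[[0,24,0],[0,0,0]],[[0,26,0],[0,0,0]],[[0,26,0],[0,0,0]]]'; python3 -c "
from h import *
tip()"
```

```text
time_s: 15.75
tcp_pos: [0.4724, -0.0499, 0.1996]
ee_rot: [[-0.999, 0.038, 0.002], [0.038, 0.999, 0.0], [-0.002, 0.0, -1.0]]
wrist_force: [0.7, -2.2, 3.5]
gripper_width: 0.003
gripper_force: 1.1
t 15.75 tip(holder mm) [ -41.8 -149.6  129.6] F [ 0.7 -2.1  3.5] J [  13.6   13.   -27.7    0.   -49.2 -105.8]
```

```bash
python3 -m pendant '[[[0,2,0],[0,0,0]],[[0,4,0],[0,0,0]],[[0,5.5,0],[0,0,0]],[[0,5.5,0],[0,0,0]]]'; python3 -m pendant '[[[0,1.5,0],[0,0,0]],[[0,1.5,0],[0,0,0]]]';python3 -m pendant '[[[0,1.5,0],[0,0,0]],[[0,1.5,0],[0,0,0]]]'; python3 -c "
from h import *
tip()"
```

```text
time_s: 16.15
tcp_pos: [0.4725, -0.0444, 0.1995]
ee_rot: [[-0.999, 0.038, 0.002], [0.038, 0.999, 0.0], [-0.002, 0.0, -1.0]]
wrist_force: [0.0, -1.8, 3.0]
gripper_width: 0.004
gripper_force: 1.2
time_s: 16.35
tcp_pos: [0.4726, -0.043, 0.1994]
ee_rot: [[-0.999, 0.038, 0.002], [0.038, 0.999, -0.0], [-0.002, 0.0, -1.0]]
wrist_force: [0.4, -1.6, 2.0]
gripper_width: 0.004
gripper_force: 1.2
time_s: 16.55
tcp_pos: [0.4726, -0.0415, 0.1994]
ee_rot: [[-0.999, 0.038, 0.002], [0.038, 0.999, 0.0], [-0.002, 0.0, -1.0]]
wrist_force: [1.0, -2.3, 2.6]
gripper_width: 0.002
gripper_force: 1.3
t 16.55 tip(holder mm) [ -41.9 -141.2  129.4] F [ 1.1 -2.3  2.6] J [  14.7   12.9  -27.8    0.   -49.2 -106.9]
```

```bash
python3 -m pendant '[[[0,1,0],[0,0,0]],[[0,1,0],[0,0,0]]]'; python3 -m pendant '[[[0,1,0],[0,0,0]],[[0,1,0],[0,0,0]]]'
```

```text
time_s: 16.75
tcp_pos: [0.4726, -0.041, 0.1995]
ee_rot: [[-0.999, 0.038, 0.002], [0.038, 0.999, -0.001], [-0.002, -0.001, -1.0]]
wrist_force: [0.9, -5.2, 3.0]
gripper_width: 0.008
gripper_force: 2.8
time_s: 16.95
tcp_pos: [0.4726, -0.0407, 0.1996]
ee_rot: [[-0.999, 0.038, 0.001], [0.038, 0.999, -0.002], [-0.001, -0.002, -1.0]]
wrist_force: [0.7, -8.7, 2.7]
gripper_width: 0.007
gripper_force: 4.4
```

```bash
python3 -m pendant '[[[0,-8,0],[0,0,0]],[[0,-22,-3],[0,0,0]],[[0,-32,-25],[0,0,0]],[[0,-34,-60],[0,0,0]],[[0,-34,-105],[0,0,0]],[[10,-50,-145],[0,0,0]],[[30,-80,-160],[0,0,0]],[[50,-110,-160],[0,0,0]],[[60,-130,-160],[0,0,0]],[[60,-130,-160],[0,0,0]]]'; python3 - <<'E'
from bp import *
tip();ball('s10')
im=r.capture('side')['frame'];o=cv2.imread('pics/side0.png')[:,:,::-1]
def blob(i,b,lo):
    x0,y0,x1,y1=b;m=(i[y0:y1,x0:x1].max(2)<lo);p=np.argwhere(m);return p.mean(0)[::-1]+[x0,y0],len(p)
for i in(o,im):print('ball',blob(i,(252,195,272,210),45))
d=np.abs(im.astype(int)-o)[225:285,270:370].mean();print('base diff',d)
# base-plate corner shift between first and last pictures (lower part, unchanged by the flip)
g=lambda i:cv2.cvtColor(np.ascontiguousarray(i[240:285,280:330]),cv2.COLOR_RGB2GRAY).astype(np.float32)
print('shift px',cv2.phaseCorrelate(g(o),g(im)))
# frame level check: green board region in top view
t=r.capture('top')['frame'];t0=cv2.imread('pics/top0.png')[:,:,::-1]
for i in(t0,t):
    m=(i.min(2)>190)[170:235,258:330];p=np.argwhere(m);print('white rows',p[:,0].min()+170,p[:,0].max()+170,len(p))
for b in((380,243,398,262),(368,212,390,226),(378,156,398,178),(228,122,254,150)):
    x0,y0,x1,y1=b;print('bystander diff',np.abs(t[y0:y1,x0:x1].astype(int)-t0[y0:y1,x0:x1]).mean().round(1))
E
```

```text
time_s: 17.95
tcp_pos: [0.4058, -0.1682, 0.3588]
ee_rot: [[-0.999, 0.041, 0.001], [0.041, 0.999, 0.002], [-0.001, 0.002, -1.0]]
wrist_force: [0.2, 0.8, -0.5]
gripper_width: 0.003
gripper_force: 0.0
t 17.95 tip(holder mm) [-103.9 -270.3  288.8] F [ 0.2  0.8 -0.5] J [ -1.2   0.8 -17.1  -0.1 -72.  -91.1]
expect 0 [264.5 201.9]
expect 0.01 [261.  203.7]
expect 0.02 [257.4 205.6]
[ 10   0  14  16 125] [262.312 201.736]
ball (array([265.        , 202.67391304]), 46)
ball (array([265.39473684, 202.89473684]), 38)
base diff 7.326222222222222
shift px ((0.038715871748241426, 0.5124745639067569), 0.9886714318593343)
white rows 177 229 1185
white rows 177 234 1095
bystander diff 54.8
bystander diff 74.3
bystander diff 4.0
bystander diff 3.8
```

```bash
python3 -c "
from station import r
print(r.finish_job())"
```

```text
the job is handed in; nothing more can be done
None
```

The job is handed in at about 18 s of the 48 s allowed, verdict not shown: solder side up, frame on its stop, bolt pushed to its stop with the pin back at its start pixel, holder within about half a pixel of its start; tin and battery were hidden by the arm at the last check, and I viewed 11 pictures against the limit of 10.

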